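# Return three mixed-up parts to their own kind

## Task

Three parts were put back in the wrong trays after inspection: in each tray one part does not match the other two. Exchange the three odd ones, so that each stands upright, flat on the floor of the third compartment in the tray of its own kind; a part can be parked in the empty steel dish on the way. Leave the tweezers, screwdriver and brush where they lie.

Things in the scene. Friction and masses are not known exactly. Their poses are not given: they have to be found in the camera images.
- capacitor: Loose can capacitor that stands in a wrong tray: upright black cylinder with a bare aluminium top, 35 mm across, 45 mm high, about 60 g. Origin: centre of its underside; z up.
- choke: Loose ring choke (copper-wound ring lying flat on a small black base) that stands in a wrong tray: ring 44 mm across, its winding from 6 to 30 mm above the underside; base 36 x 36 x 6 mm; about 90 g. Origin: centre of its underside; z up.
- transformer: Loose small iron-core transformer that stands in a wrong tray: 42 mm along its x axis, 41 mm high, about 150 g. The paper-wrapped winding (26 mm long in x, 12 to 35 mm above the underside) gives two flat faces to grip, 34 mm apart in y; the steel core is 42 mm long in x and 20 mm thick. Black base 42 x 34 x 6 mm. Origin: centre of its underside; z up.
- capacitor_tray: Fixed grey tray, 178 x 62 mm, 9 mm high: three compartments in a row along its x axis (55 x 56 mm inside, centres at x = -58, 0, +58 mm, floor 3 mm up, walls 3 mm thick). Origin: centre of its underside; z up. Two capacitors are fixed in it; the end compartment at x = -58 mm is the place of the loose capacitor, at the start taken by a part of another kind.
- choke_tray: Fixed grey tray, 178 x 62 mm, 9 mm high: three compartments in a row along its x axis (55 x 56 mm inside, centres at x = -58, 0, +58 mm, floor 3 mm up, walls 3 mm thick). Origin: centre of its underside; z up. Two chokes are fixed in it; the middle compartment is the place of the loose choke, at the start taken by a part of another kind.
- transformer_tray: Fixed grey tray, 178 x 62 mm, 9 mm high: three compartments in a row along its x axis (55 x 56 mm inside, centres at x = -58, 0, +58 mm, floor 3 mm up, walls 3 mm thick). Origin: centre of its underside; z up. Two transformers are fixed in it; the end compartment at x = +58 mm is the place of the loose transformer, at the start taken by a part of another kind.
- dish: Empty round steel parts dish, free for parking a part: 120 mm across at the rim, 8 mm high, flat floor about 98 mm across and 3 mm above the table. It cannot be moved. Origin: centre of its underside.
- tweezers: Loose steel tweezers lying on the table, 124 mm long along x, 12 mm wide, 9 mm high. Origin: centre of the underside.
- screwdriver: Loose small screwdriver lying on the table, black handle 12 mm thick; from 82 mm behind its origin to 75 mm ahead along its x axis. Origin: on the table under its axis.
- brush: Loose flux brush with a wooden handle lying on the table; from 78 mm behind its origin to 66 mm ahead along its x axis, 12 mm wide, 8 mm high. Origin: on the table under its axis.

How it is judged:
At the end, for the whole second after the job is handed in: The loose capacitor, choke and transformer each stand in the third compartment of the tray of their own kind: within 15 mm of its centre along both tray axes, on its floor (3 mm above the tray's underside, to 3 mm), upright to 0.12 rad, and at rest (x of capacitor in the frame of capacitor_tray between -0.0733 and -0.0433 m and y of capacitor in the frame of capacitor_tray between -0.015 and 0.015 m and z of capacitor in the frame of capacitor_tray between 0 and 0.006 m and angle between each of capacitor, choke, transformer's own z axis and vertical below 0.12 rad and linear speed of each of capacitor, choke, transformer below 0.02 m/s and angular speed of each of capacitor, choke, transformer below 0.2 rad/s and x of choke in the frame of choke_tray between -0.015 and 0.015 m and y of choke in the frame of choke_tray between -0.015 and 0.015 m and z of choke in the frame of choke_tray between 0 and 0.006 m and x of transformer in the frame of transformer_tray between 0.0433 and 0.0733 m and y of transformer in the frame of transformer_tray between -0.015 and 0.015 m and z of transformer in the frame of transformer_tray between 0 and 0.006 m); the robot touches nothing.
It fails at once if the place of the tweezers changes by more than 25 mm (distance of tweezers from where it was at the start of the episode above 0.025 m).
It fails at once if the place of the screwdriver changes by more than 25 mm (distance of screwdriver from where it was at the start of the episode above 0.025 m).
It fails at once if the place of the brush changes by more than 25 mm (distance of brush from where it was at the start of the episode above 0.025 m).
It also fails if it takes over 104 s, if anything falls off the work surface, if the arm or the gripper's body presses on something with over 40 N, if the wrist force passes 120 N, or if a joint passes its speed limit or range.

## Robot

A 7-joint arm with a two-finger parallel gripper is mounted at the origin on the work surface. World frame = base frame: x ahead of the robot, y to its left, z up, the work surface at z = 0. Lengths are in m, angles in rad, forces in N, time in s.
With the tool pointing down it reaches from about 0.4 to 0.85 m from the base axis. Payload 10.4 kg.
Tool frame: the origin (TCP) lies on the mounting face of the last link; the fingertips stand 182 mm ahead of it and the grasp point (between the pads) lies 164 mm ahead of it; z points along the fingers, y is the line along which they close (so a half turn about z gives the same grasp; the last joint's range is limited). The gripper opens to 87 mm and grips with 3 to 60 N. Pads are 19 mm wide; open, the fingers measure 117 mm over their backs; the gripper's body (75 mm by 190 mm) begins 51 mm behind the grasp point.
Start: joints at [-1.317, 0.332, -0.065, 1.46, 0.022, 1.35, -0.088], TCP at [0.171, 0.601, 0.405] pointing down, gripper open.
Joint ranges: [-2.6, 2.6], [-0.5, 2.12], [-1.47, 1.34], [0.16, 2.42], [-1.27, 4.41], [0.06, 2.06], [-2.6, 2.6]. Speed limits (rad/s): [2.22, 2.22, 2.79, 2.79, 3.14, 3.14, 3.14].

## Interface

Orientations are given as a unit quaternion [w, x, y, z].
In Python, from plant import bot, capture, camera_model, workorder gives the robot as it stands.
- The arm moves only by the tool step_arm, never from a script. Its argument "deltas" is a list that holds one entry, the list of rows, each a list of 6 numbers: the shift along the world's x, y, z each as a share of 0.05 m, from -1 to 1, then the turn, a rotation vector about the world's x, y, z each as a share of 0.08 rad, from -1 to 1. A call has 1 to 5 rows; each row shifts and turns the commanded pose from where the row before left it; what a row does not reach is not made up. A row lasts 1/8 s, in which the tool goes at most 62.5 mm and 10.7 degrees, less where a joint would pass 70% of its speed; a pose out of reach is approached as far as the arm can. A call with a number of a shift or a turn outside -1 to 1 is refused whole. A call with a gripper value outside its range is refused whole. "jaw" is the closure, from -1 (fully open) to 1 (shut), set as the call begins (left out, the last holds). The fingers move at their own pace and stop on an object; "force" is the grip in N (left out, the last holds). Time passes only in rows, so rows that do not move let the fingers close. It gives the time, the measured TCP pose, the force, the opening and the grip force at its end, in the units of the state.
- bot.read_state(): the state, without advancing time (a new reading comes with each control period).
- capture(name): name is "scene" or "top"; returns (picture, depth): 480x640x3 uint8, blue, green, red; 480x640 float32, m along the optical axis (not along the pixel's ray), 0 where there is no reading.
- camera_model(name): a dict with "vfov" (degrees; the focal length in pixels is half the picture's height over the tangent of half this angle, whatever the lens; pixels are square), "cx", "cy" (the principal point, pixels), "R" (3x3) and "t" (3): a world point X has camera coordinates R X + t. Camera axes: x right, y down, z forward; pixel columns grow to the right and rows downward; lengths in m; the calibration is good to about 2 mm. A picture is of the moment at which its call begins. camera_model takes no time and is no camera call.
- workorder.sign_off(): hands the job in; it is judged then, once.
The state is a dict: "time": time; "q": joint angles; "dq": joint speeds; "joint_torque": joint torques, N m; "ee_pos": TCP position; "ee_rot": TCP orientation; "ft_force": force on the tool from outside, world axes, zero at the start; "torque": the same for the moment, N m; "opening": finger opening in m; "gripper_force": force on a finger pad.
Only numpy, scipy, OpenCV 4.12 (cv2) and the standard library are available. Lean on these libraries where they do the work, as an engineer would, in place of code of your own. Each camera call takes 0.05 s, during which the arm holds its last target. There are 200 camera calls.

## Working session

There is one attempt and no reset: what is moved stays moved. The work goes in short steps, Python scripts to look and compute and a tool call to move; the robot and the scene stay as the last step left them, time stands still between calls to the robot, and variables do not carry over. Pictures are saved under pics/ and viewed, at most 14 in all, crops included, and the job is handed in when it is done.

Besides the shell and the picture viewer there is one more tool, called as a command line: name --argument value ..., lists and objects as JSON in quotes. step_arm: Moves the arm, as the interface text tells. Its arguments: {"type":"object","properties":{"deltas":{"type":"array"},"jaw":{"type":"number"},"force":{"type":"number"}},"required":["deltas"]}

```bash
mkdir -p pics
python3 - <<'E'
from plant import bot,capture,camera_model
import cv2,numpy as np
for n in("top","scene"):
    p,d=capture(n); cv2.imwrite(f"pics/{n}0.png",p); np.save(f"pics/{n}0.npy",d)
    print(camera_model(n))
s=bot.read_state();print(s['time'],s['ee_pos'],s['ee_rot'],s['opening'])
E
```

```text
{'vfov': 42.61868443324426, 'cx': 314.5019862250044, 'cy': 247.18515765608362, 'R': array([[-4.20198428e-04, -9.99961274e-01,  8.79050279e-03],
       [-9.97368683e-01, -2.18191576e-04, -7.24959531e-02],
       [ 7.24950637e-02, -8.79783487e-03, -9.97329967e-01]]), 't': array([-0.01764042,  0.54417087,  1.30072422])}
{'vfov': 55.659654934948406, 'cx': 323.15990145696253, 'cy': 237.94666821508378, 'R': array([[-0.58061157,  0.81417998, -0.00107962],
       [ 0.65297427,  0.46485898, -0.59793873],
       [-0.48632787, -0.34787511, -0.80154108]]), 't': array([ 0.30134734, -0.30913596,  1.06587409])}
0.1 [0.17076748 0.6010968  0.40403914] [-4.56594589e-05  1.37961074e-01  9.90437446e-01 -6.36321391e-04] 0.08693034308926575
```

View pics/top0.png

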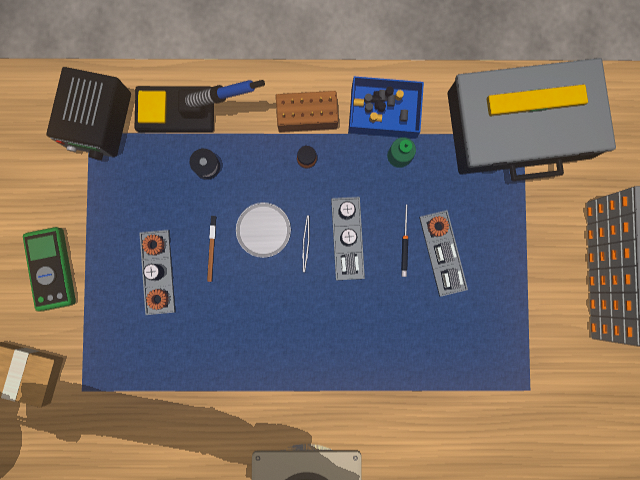

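View pics/scene0.png

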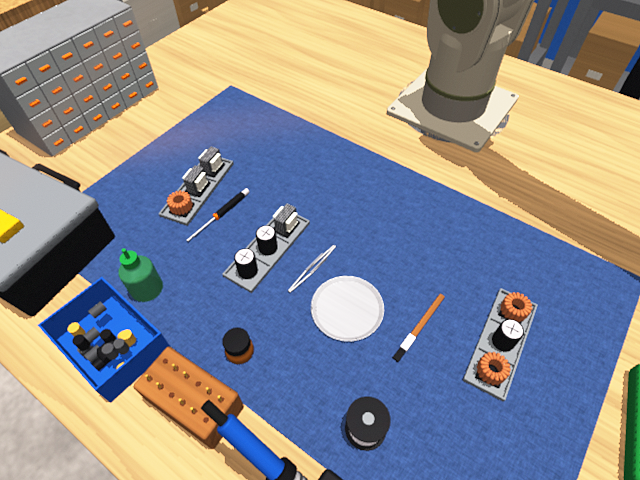

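Choke tray is on the left (capacitor at px 152,271). Capacitor tray is in the middle (transformer at 349,265). Transformer tray is on the right (choke at 438,226). The dish is at 263,230 and the tools lie between the trays. Next I measure.

```bash
cat > h.py <<'E'
import numpy as np,cv2
from plant import bot,capture,camera_model
def f(m): return 240/np.tan(np.radians(m['vfov']/2))
def cloud(n,d):
    m=camera_model(n);v,u=np.mgrid[:480,:640]
    c=np.stack([(u-m['cx'])/f(m)*d,(v-m['cy'])/f(m)*d,d],-1)
    return (c-m['t'])@m['R']
def at(n,u,v,z):
    m=camera_model(n);r=m['R'].T@np.array([(u-m['cx'])/f(m),(v-m['cy'])/f(m),1]);c=-m['R'].T@m['t']
    return c+r*(z-c[2])/r[2]
E
python3 - <<'E'
from h import *
for n in("top",):
    p=cv2.imread(f"pics/{n}0.png");d=np.load(f"pics/{n}0.npy");W=cloud(n,d)
    hsv=cv2.cvtColor(p,cv2.COLOR_BGR2HSV)
    print("mat z",np.median(W[330:370,200:400,2]),W[330:370,200:400,2].std())
    for nm,(a,b,c,e) in dict(choke=(130,185,222,325),cap=(325,372,190,288),tr=(415,475,203,303)).items():
        roi=np.zeros((480,640),bool);roi[c:e,a:b]=1
        # grey tray pixels, parts included: not blue
        blue=(hsv[...,0]>100)&(hsv[...,0]<130)&(hsv[...,1]>90)
        lo=roi&~blue&(W[...,2]>.001)&(W[...,2]<.013)&(hsv[...,1]<70)
        P=np.array([at(n,u,v,.009)[:2] for v,u in zip(*np.nonzero(lo))],np.float32)
        print(nm,len(P),cv2.minAreaRect(P))
        for zl,zh in((.024,.04),(.04,.06)):
            m=(roi&(W[...,2]>zl)&(W[...,2]<zh)).astype(np.uint8)
            k,_,st,ce=cv2.connectedComponentsWithStats(m)
            for i in range(1,k):
                if st[i,4]>15:
                    q=W[m*0+(cv2.compare(_,i,0)//255)>0] if 0 else W[_==i]
                    print("  ",zl,ce[i].round(1),st[i,4],q.mean(0).round(4),(q[:,:2].max(0)+q[:,:2].min(0)).round(4)/2,np.ptp(q[:,:2],axis=0).round(3))
    print("dish",at(n,263,230,.006))
for n,k in(("top",5),):
    cr=[cv2.resize(p[220:325,125:190],None,fx=5,fy=5,interpolation=2),cv2.resize(p[190:295,320:380],None,fx=4,fy=5,interpolation=2),cv2.resize(p[200:305,415:475],None,fx=4,fy=5,interpolation=2)]
    cr=[cv2.resize(x,None,fx=.9,fy=.9) for x in cr]
    cv2.imwrite("pics/crop1.png",np.hstack(cr))
E
```

```text
mat z 0.0012793749461140712 0.07750691444176962
choke 1278 ((0.49178433418273926, 0.3220871686935425), (0.1785542070865631, 0.0636138841509819), 5.208514213562012)
   0.024 [152.2 244.5] 269 [0.5489 0.3268 0.0322] [0.54895 0.3272 ] [0.041 0.043]
   0.024 [159.2 273.1] 33 [0.4882 0.3108 0.033 ] [0.48965 0.31275] [0.032 0.012]
   0.024 [156.1 299.2] 272 [0.4333 0.3165 0.0323] [0.4336  0.31675] [0.042 0.043]
   0.04 [151.3 271.8] 227 [0.4904 0.3234 0.0485] [0.4901  0.32415] [0.033 0.034]
cap 1298 ((0.5652364492416382, -0.08919145166873932), (0.1786685287952423, 0.06268080323934555), 3.1582207679748535)
   0.024 [356.8 264.2] 21 [ 0.5067 -0.1068  0.038 ] [ 0.5093  -0.10645] [0.025 0.006]
   0.024 [343.3 264. ] 31 [ 0.5073 -0.0784  0.0372] [ 0.50725 -0.07875] [0.025 0.006]
   0.04 [346.8 209.3] 214 [ 0.6223 -0.0857  0.0479] [ 0.62315 -0.0862 ] [0.034 0.034]
   0.04 [348.5 236.7] 214 [ 0.5642 -0.0889  0.0487] [ 0.56375 -0.089  ] [0.034 0.032]
   0.04 [350.2 263.6] 217 [ 0.5077 -0.0925  0.0444] [ 0.50805 -0.09235] [0.04  0.034]Traceback (most recent call last):
  File "<stdin>", line 11, in <module>
  File "h.py", line 9, in at
    m=camera_model(n);r=m['R'].T@np.array([(u-m['cx'])/f(m),(v-m['cy'])/f(m),1]);c=-m['R'].T@m['t']
ValueError: time passes only in moves, steps and waits
```

```bash
sed -i 's/^def f/import functools\ncamera_model=functools.cache(camera_model)\ndef f/' h.py
python3 - <<'E'
from h import *
n="top";p=cv2.imread(f"pics/{n}0.png");d=np.load(f"pics/{n}0.npy");W=cloud(n,d)
hsv=cv2.cvtColor(p,cv2.COLOR_BGR2HSV)
blue=(hsv[...,0]>100)&(hsv[...,0]<130)&(hsv[...,1]>90)
roi=np.zeros((480,640),bool);roi[203:303,415:475]=1
lo=roi&~blue&(W[...,2]>.001)&(W[...,2]<.013)&(hsv[...,1]<70)
P=np.array([at(n,u,v,.009)[:2] for v,u in zip(*np.nonzero(lo))],np.float32)
print(len(P),cv2.minAreaRect(P))
for zl,zh in((.024,.04),(.04,.06)):
    k,L,st,ce=cv2.connectedComponentsWithStats((roi&(W[...,2]>zl)&(W[...,2]<zh)).astype(np.uint8))
    for i in range(1,k):
        if st[i,4]>15:
            q=W[L==i];print(zl,ce[i].round(1),st[i,4],q.mean(0).round(4),(q[:,:2].max(0)+q[:,:2].min(0)).round(4)/2)
# loose transformer yaw
m=np.zeros_like(roi);m[248:282,330:368]=1;m&=(W[...,2]>.04)
print("tr yaw",cv2.minAreaRect(W[m][:,:2].astype(np.float32)))
# tools: outline (non-blue low)
for nm,(a,b,c,e) in dict(brush=(200,222,205,290),tweez=(298,315,205,280),screw=(396,413,195,285),dish=(230,295,195,262)).items():
    v,u=np.nonzero(~blue[c:e,a:b]);P=np.array([at(n,x+a,y+c,.006)[:2] for y,x in zip(v,u)],np.float32)
    print(nm,P.min(0),P.max(0),cv2.minAreaRect(P))
cr=[cv2.resize(x,(240,450),interpolation=2) for x in(p[220:325,125:181],p[190:295,320:376],p[200:305,415:471])]
cv2.imwrite("pics/crop1.png",np.hstack(cr))
E
```

```text
1177 ((0.5333055257797241, -0.2964867651462555), (0.17892694473266602, 0.06363773345947266), 13.484261512756348)
0.024 [438.5 226. ] 256 [ 0.5886 -0.2823  0.0321] [ 0.58895 -0.28225]
0.024 [439.8 254.2] 52 [ 0.5282 -0.2836  0.0349] [ 0.53005 -0.2848 ]
0.024 [452.8 250. ] 18 [ 0.5369 -0.3107  0.038 ] [ 0.5379  -0.31135]
0.024 [446.7 279.9] 59 [ 0.4737 -0.2973  0.0352] [ 0.47455 -0.29795]
0.024 [460.8 281.1] 16 [ 0.4712 -0.3266  0.0377] [ 0.4713  -0.32625]
0.04 [446.6 252. ] 226 [ 0.5323 -0.2963  0.0439] [ 0.53225 -0.29645]
0.04 [453.9 278.7] 208 [ 0.476  -0.3107  0.0441] [ 0.4755  -0.31185]
tr yaw ((0.47777894139289856, -0.06346086412668228), (0.04277413338422775, 0.12159746885299683), 46.4634895324707)
brush [0.47199395 0.1979857 ] [0.6130943  0.21432966] ((0.542523980140686, 0.20572833716869354), (0.013205867260694504, 0.14160025119781494), 87.76702880859375)
tweez [ 0.491374   -0.00588198] [0.6154201  0.00928699] ((0.5533785820007324, 0.0014054803177714348), (0.013857804238796234, 0.12448418885469437), 86.25529479980469)
screw [ 0.48268917 -0.22113284] [ 0.6397325  -0.20501556] ((0.5611023306846619, -0.2142288237810135), (0.013040134683251381, 0.15738320350646973), 86.62611389160156)
dish [0.5238468  0.03537201] [0.64387083 0.15271997] ((0.5838569402694702, 0.0940437763929367), (0.1200515553355217, 0.1172831654548645), 0.1412917524576187)
```

View pics/crop1.png

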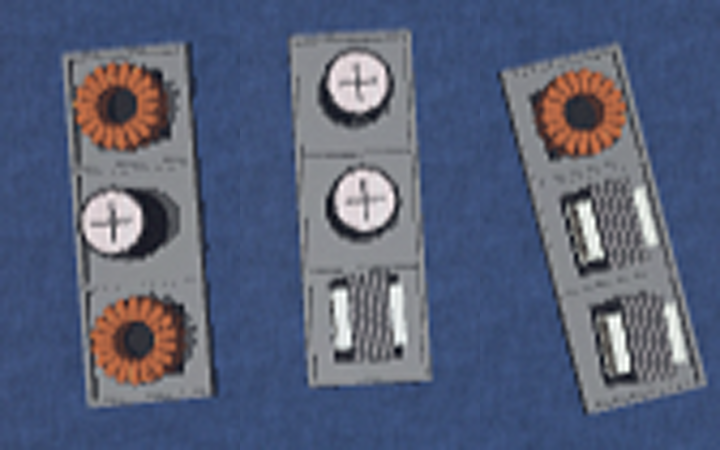

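step_arm --deltas '[[[0.8, -0.69, -0.3, 0, 0, 0.58], [0.8, -0.69, -0.3, 0, 0, 0.58], [0.8, -0.69, -0.3, 0, 0, 0.58], [0.8, -0.69, -0.3, 0, 0, 0.58], [0.8, -0.69, -0.3, 0, 0, 0.58]]]' --jaw -1 --force 20

```text
time: 0.72
ee_pos: [0.3718, 0.4273, 0.3291]
ee_rot: [-0.0, 0.022, 1.0, -0.0]
ft_force: [0.1, 1.1, -0.1]
opening: 0.0869
gripper_force: 0.0
```

step_arm --deltas '[[[0.79, -0.69, -0.3, 0, 0, 0.56], [0.79, -0.69, -0.3, 0, 0, 0.56], [0.79, -0.69, -0.3, 0, 0, 0.57], [0, 0, -0.7, 0, 0, 0], [0, 0, -0.5, 0, 0, 0]]]'

```text
time: 1.35
ee_pos: [0.4894, 0.3243, 0.223]
ee_rot: [-0.001, -0.044, 0.999, -0.0]
ft_force: [-0.8, 0.5, 0.2]
opening: 0.0874
gripper_force: 0.0
```

step_arm --deltas '[[[0.02, -0.02, -0.26, 0, 0, 0], [0, 0, -0.26, 0, 0, 0]]]'

```text
time: 1.6
ee_pos: [0.4905, 0.3243, 0.1986]
ee_rot: [0.0, -0.045, 0.999, 0.0]
ft_force: [-0.7, -0.4, 0.7]
opening: 0.0869
gripper_force: 0.0
```

step_arm --deltas '[[[0, 0, 0, 0, 0, 0], [0, 0, 0, 0, 0, 0], [0, 0, 0, 0, 0, 0], [0, 0, 0, 0, 0, 0], [0, 0, 0, 0, 0, 0]]]' --jaw 1 --force 20

```text
time: 2.22
ee_pos: [0.4903, 0.3243, 0.199]
ee_rot: [0.0, -0.045, 0.999, 0.0]
ft_force: [-0.6, -0.1, 0.2]
opening: 0.045
gripper_force: 0.0
```

step_arm --deltas '[[[0, 0, 0, 0, 0, 0], [0, 0, 0, 0, 0, 0], [0, 0, 0, 0, 0, 0], [0, 0, 0.4, 0, 0, 0], [0, 0, 0.8, 0, 0, 0]]]'

```text
time: 2.85
ee_pos: [0.4897, 0.3238, 0.2578]
ee_rot: [-0.002, -0.045, 0.999, -0.001]
ft_force: [1.2, 1.1, -0.2]
opening: 0.0347
gripper_force: 20.0
```

step_arm --deltas '[[[0.2, -0.5, 0.2, 0, 0, 0], [0.45, -1, 0, 0, 0, 0], [0.45, -1, 0, 0, 0, 0], [0.45, -1, 0, 0, 0, 0], [0.3, -0.8, 0, 0, 0, 0]]]'

```text
time: 3.48
ee_pos: [0.5834, 0.1067, 0.2687]
ee_rot: [0.0, -0.044, 0.999, -0.0]
ft_force: [0.7, 0.5, -1.3]
opening: 0.0348
gripper_force: 20.0
```

step_arm --deltas '[[[0.03, -0.3, -0.2, 0, 0, 0], [0, 0, -0.6, 0, 0, 0], [0, 0, -0.3, 0, 0, 0], [0, 0, 0, 0, 0, 0]]]'

```text
time: 3.98
ee_pos: [0.5836, 0.095, 0.2126]
ee_rot: [-0.001, -0.046, 0.999, -0.0]
ft_force: [0.4, 1.0, -0.2]
opening: 0.0342
gripper_force: 20.0
```

step_arm --deltas '[[[0, 0, -0.15, 0, 0, 0], [0, 0, -0.11, 0, 0, 0], [0, 0, 0, 0, 0, 0]]]'

```text
time: 4.35
ee_pos: [0.5842, 0.0943, 0.2006]
ee_rot: [-0.0, -0.045, 0.999, 0.0]
ft_force: [-0.3, -0.2, -1.1]
opening: 0.0348
gripper_force: 20.0
```

step_arm --deltas '[[[0, 0, 0, 0, 0, 0], [0, 0, 0, 0, 0, 0], [0, 0, 0, 0, 0, 0], [0, 0, 0, 0, 0, 0], [0, 0, 0.4, 0, 0, 0]]]' --jaw -0.5

```text
time: 4.97
ee_pos: [0.5837, 0.0941, 0.2202]
ee_rot: [-0.001, -0.045, 0.999, -0.0]
ft_force: [0.8, 0.0, 0.0]
opening: 0.0644
gripper_force: 0.0
```

step_arm --deltas '[[[0, 0, 0.9, 0, 0, 0], [0, -0.6, 0.4, 0, 0, 0.4], [0.05, -1, 0, 0, 0, 0.4], [0.05, -1, 0, 0, 0, 0.4], [0, -1, 0, 0, 0, 0.3]]]'

```text
time: 5.6
ee_pos: [0.5894, -0.0874, 0.2876]
ee_rot: [0.001, -0.106, 0.994, -0.0]
ft_force: [0.6, 1.1, 1.0]
opening: 0.0656
gripper_force: 0.0
```

step_arm --deltas '[[[0, -1, 0, 0, 0, 0.3], [0, -1, 0, 0, 0, 0], [0, -1, 0, 0, 0, 0], [0, -0.6, 0, 0, 0, 0], [0, -0.3, -0.1, 0, 0, 0]]]'

```text
time: 6.22
ee_pos: [0.589, -0.2828, 0.2823]
ee_rot: [0.001, -0.116, 0.993, -0.001]
ft_force: [-0.1, 0.8, -0.7]
opening: 0.0651
gripper_force: 0.0
```

step_arm --deltas '[[[0, 0, -0.7, 0, 0, 0], [0, 0, -0.6, 0, 0, 0], [0, 0, -0.3, 0, 0, 0], [0, 0, -0.16, 0, 0, 0], [0, 0, 0, 0, 0, 0]]]'

```text
time: 6.85
ee_pos: [0.5895, -0.2806, 0.1931]
ee_rot: [0.0, -0.117, 0.993, 0.0]
ft_force: [0.8, -0.3, 0.4]
opening: 0.0651
gripper_force: 0.0
```

step_arm --deltas '[[[0, 0, 0, 0, 0, 0], [0, 0, 0, 0, 0, 0], [0, 0, 0, 0, 0, 0], [0, 0, 0, 0, 0, 0], [0, 0, 0, 0, 0, 0]]]' --jaw 1 --force 30

```text
time: 7.48
ee_pos: [0.5895, -0.281, 0.1933]
ee_rot: [0.0, -0.117, 0.993, -0.0]
ft_force: [-0.3, -0.7, 5.1]
opening: 0.043
gripper_force: 30.0
```

step_arm --deltas '[[[0, 0, 0.4, 0, 0, 0], [0, 0, 0.8, 0, 0, 0], [0, 0.3, 0.8, 0, 0, 0], [-0.1, 0.7, 0, 0, 0, -0.2], [-0.15, 1, 0, 0, 0, -0.2]]]'

```text
time: 8.1
ee_pos: [0.5764, -0.1809, 0.2943]
ee_rot: [0.001, -0.1, 0.995, -0.0]
ft_force: [0.7, 1.9, -2.2]
opening: 0.0431
gripper_force: 30.0
```

step_arm --deltas '[[[-0.2, 1, 0, 0, 0, -0.2], [-0.2, 1, 0, 0, 0, -0.2], [-0.2, 1, 0, 0, 0, -0.2], [-0.2, 1, 0, 0, 0, -0.2], [-0.2, 1, 0, 0, 0, -0.2]]]'

```text
time: 8.72
ee_pos: [0.5262, 0.0707, 0.2938]
ee_rot: [0.0, -0.061, 0.998, 0.0]
ft_force: [1.3, -0.1, -1.3]
opening: 0.0435
gripper_force: 30.0
```

step_arm --deltas '[[[-0.2, 1, 0, 0, 0, -0.2], [-0.2, 1, 0, 0, 0, -0.19], [-0.15, 1, 0, 0, 0, 0], [-0.1, 1, 0, 0, 0, 0], [-0.03, 0.6, 0, 0, 0, 0]]]'

```text
time: 9.35
ee_pos: [0.4917, 0.302, 0.2937]
ee_rot: [0.0, -0.047, 0.999, 0.0]
ft_force: [0.8, 0.2, -1.6]
opening: 0.0434
gripper_force: 30.0
```

step_arm --deltas '[[[0, 0.36, -0.2, 0, 0, 0], [0, 0, -0.6, 0, 0, 0], [0, 0, -0.6, 0, 0, 0], [0, 0, -0.3, 0, 0, 0], [0, 0, 0, 0, 0, 0]]]'

```text
time: 9.98
ee_pos: [0.4928, 0.3165, 0.207]
ee_rot: [-0.001, -0.045, 0.999, -0.001]
ft_force: [0.7, 0.6, -1.5]
opening: 0.0432
gripper_force: 30.0
```

step_arm --deltas '[[[0, 0.08, 0, 0, 0, 0], [0, 0, -0.15, 0, 0, 0], [0, 0, -0.1, 0, 0, 0], [0, 0, 0, 0, 0, 0]]]'

```text
time: 10.48
ee_pos: [0.4926, 0.321, 0.1948]
ee_rot: [-0.0, -0.046, 0.999, -0.0]
ft_force: [-0.3, -0.7, -1.8]
opening: 0.0435
gripper_force: 30.0
```

step_arm --deltas '[[[0, 0, -0.03, 0, 0, 0], [0, 0, 0, 0, 0, 0]]]'

```text
time: 10.72
ee_pos: [0.4928, 0.3212, 0.1938]
ee_rot: [0.0, -0.046, 0.999, 0.0]
ft_force: [-0.4, -0.2, -0.5]
opening: 0.0436
gripper_force: 30.0
```

step_arm --deltas '[[[0, 0, 0, 0, 0, 0], [0, 0, 0, 0, 0, 0], [0, 0, 0, 0, 0, 0], [0, 0, 0, 0, 0, 0], [0, 0, 0.3, 0, 0, 0]]]' --jaw -0.5

```text
time: 11.35
ee_pos: [0.4924, 0.3209, 0.2084]
ee_rot: [-0.001, -0.046, 0.999, -0.001]
ft_force: [0.8, 0.4, 0.6]
opening: 0.0648
gripper_force: 0.0
```

step_arm --deltas '[[[0, 0, 0.8, 0, 0, 0], [0, -0.5, 0.8, 0, 0, 0], [0.1, -1, 0, 0, 0, -0.2], [0.1, -1, 0, 0, 0, -0.26], [0.1, -1, 0, 0, 0, 0]]]'

```text
time: 11.98
ee_pos: [0.5079, 0.1446, 0.2901]
ee_rot: [0.001, -0.027, 1.0, 0.0]
ft_force: [-0.2, -0.4, -0.3]
opening: 0.0651
gripper_force: 0.0
```

step_arm --deltas '[[[0, -1, 0, 0, 0, 0], [0, -1, 0, 0, 0, 0], [0, -1, 0, 0, 0, 0], [0, -1, 0, 0, 0, 0], [0, -0.5, 0, 0, 0, 0]]]'

```text
time: 12.6
ee_pos: [0.5075, -0.0818, 0.29]
ee_rot: [0.001, -0.026, 1.0, -0.0]
ft_force: [0.9, 0.8, 0.4]
opening: 0.0651
gripper_force: 0.0
```

step_arm --deltas '[[[0, -0.21, -0.5, 0, 0, 0], [0, 0, -0.6, 0, 0, 0], [0, 0, -0.5, 0, 0, 0], [0, 0, -0.28, 0, 0, 0], [0, 0, 0, 0, 0, 0]]]'

```text
time: 13.22
ee_pos: [0.5077, -0.0892, 0.1947]
ee_rot: [-0.0, -0.027, 1.0, 0.0]
ft_force: [0.8, 0.1, 0.1]
opening: 0.0654
gripper_force: 0.0
```

step_arm --deltas '[[[0, 0, 0, 0, 0, 0], [0, 0, 0, 0, 0, 0], [0, 0, 0, 0, 0, 0], [0, 0, 0, 0, 0, 0], [0, 0, 0, 0, 0, 0]]]' --jaw 1 --force 30

```text
time: 13.85
ee_pos: [0.5079, -0.0894, 0.1951]
ee_rot: [0.0, -0.027, 1.0, -0.0]
ft_force: [-0.5, -1.5, 4.0]
opening: 0.0338
gripper_force: 30.0
```

step_arm --deltas '[[[0, 0, 0.4, 0, 0, 0], [0, 0, 0.8, 0, 0, 0], [0, -0.3, 0.6, 0, 0, 0.4], [0.3, -0.8, 0, 0, 0, 0.5], [0.5, -1, 0, 0, 0, 0.5]]]'

```text
time: 14.48
ee_pos: [0.5482, -0.1942, 0.2851]
ee_rot: [0.0, -0.085, 0.996, 0.001]
ft_force: [0.8, -0.1, -1.9]
opening: 0.034
gripper_force: 30.0
```

step_arm --deltas '[[[0.5, -1, 0, 0, 0, 0.5], [0.3, -0.6, 0, 0, 0, 0.37], [0, 0, 0, 0, 0, 0]]]'

```text
time: 14.85
ee_pos: [0.5875, -0.2769, 0.2838]
ee_rot: [-0.001, -0.116, 0.993, -0.0]
ft_force: [-0.0, -0.8, -1.8]
opening: 0.0337
gripper_force: 30.0
```

step_arm --deltas '[[[0.04, -0.12, -0.4, 0, 0, 0], [0, 0, -0.6, 0, 0, 0], [0, 0, -0.4, 0, 0, 0], [0, 0, -0.16, 0, 0, 0], [0, 0, 0, 0, 0, 0]]]'

```text
time: 15.48
ee_pos: [0.5898, -0.28, 0.2065]
ee_rot: [-0.0, -0.118, 0.993, 0.0]
ft_force: [-0.0, 0.2, -1.6]
opening: 0.034
gripper_force: 30.0
```

step_arm --deltas '[[[0, -0.05, -0.14, 0, 0, 0], [0, 0, -0.09, 0, 0, 0], [0, 0, 0, 0, 0, 0]]]'

```text
time: 15.85
ee_pos: [0.5898, -0.2829, 0.1953]
ee_rot: [0.0, -0.118, 0.993, -0.0]
ft_force: [0.0, 0.3, -1.8]
opening: 0.0337
gripper_force: 30.0
```

step_arm --deltas '[[[0, 0, 0, 0, 0, 0], [0, 0, 0, 0, 0, 0], [0, 0, 0, 0, 0, 0], [0, 0, 0, 0, 0, 0], [0, 0, 0.3, 0, 0, 0]]]' --jaw -0.5

```text
time: 16.48
ee_pos: [0.5894, -0.2825, 0.2098]
ee_rot: [-0.001, -0.118, 0.993, 0.001]
ft_force: [-0.3, -0.1, -0.2]
opening: 0.0645
gripper_force: 0.0
```

step_arm --deltas '[[[0, 0, 0.8, 0, 0, 0], [0, 0.5, 0.8, 0, 0, 0], [-0.05, 1, 0, 0, 0, -0.4], [-0.06, 1, 0, 0, 0, -0.5], [0, 1, 0, 0, 0, -0.5]]]'

```text
time: 17.1
ee_pos: [0.5841, -0.1064, 0.2917]
ee_rot: [0.001, -0.061, 0.998, 0.0]
ft_force: [0.5, -0.2, 0.3]
opening: 0.0651
gripper_force: 0.0
```

step_arm --deltas '[[[0, 1, 0, 0, 0, -0.5], [0, 1, 0, 0, 0, -0.37], [0, 1, 0, 0, 0, 0], [0, 0.8, 0, 0, 0, 0], [0, 0, 0, 0, 0, 0]]]'

```text
time: 17.73
ee_pos: [0.5841, 0.0863, 0.2913]
ee_rot: [0.0, -0.03, 1.0, 0.001]
ft_force: [-0.9, -1.1, -0.6]
opening: 0.0652
gripper_force: 0.0
```

Run:
```python
from h import *
p,d=capture("scene");cv2.imwrite("pics/scene1.png",p)
```

```text
(no output)
```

View pics/scene1.png

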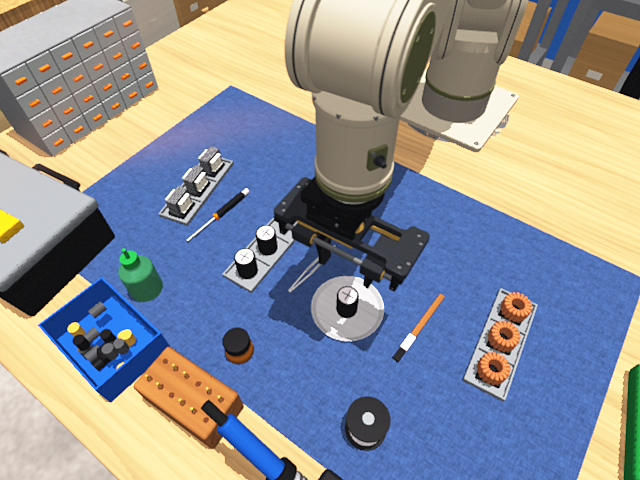

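The choke (503,335) and transformer (180,201) stand upright in their places, the capacitor stands in the dish (347,300), and the tools haven't moved.

step_arm --deltas '[[[0, 0.15, -0.4, 0, 0, 0], [0, 0, -0.6, 0, 0, 0], [0, 0, -0.5, 0, 0, 0], [0, 0, -0.32, 0, 0, 0], [0, 0, 0, 0, 0, 0]]]'

```text
time: 18.4
ee_pos: [0.5842, 0.0888, 0.1988]
ee_rot: [-0.001, -0.027, 1.0, -0.0]
ft_force: [-0.6, -0.5, 0.4]
opening: 0.0654
gripper_force: 0.0
```

step_arm --deltas '[[[0, 0, 0, 0, 0, 0], [0, 0, 0, 0, 0, 0], [0, 0, 0, 0, 0, 0], [0, 0, 0, 0, 0, 0], [0, 0, 0, 0, 0, 0]]]' --jaw 1 --force 20

```text
time: 19.02
ee_pos: [0.5844, 0.0899, 0.1997]
ee_rot: [0.0, -0.027, 1.0, 0.0]
ft_force: [-1.2, 1.4, 3.0]
opening: 0.0341
gripper_force: 20.0
```

step_arm --deltas '[[[0, 0, 0.4, 0, 0, 0], [0, 0, 0.8, 0, 0, 0], [-0.2, -0.4, 0.6, 0, 0, 0], [-0.4, -0.8, 0, 0, 0, 0], [-0.4, -1, 0, 0, 0, 0]]]'

```text
time: 19.65
ee_pos: [0.5338, -0.0209, 0.2909]
ee_rot: [0.001, -0.028, 1.0, 0.0]
ft_force: [0.7, -2.2, -1.3]
opening: 0.0345
gripper_force: 20.0
```

step_arm --deltas '[[[-0.4, -0.9, 0, 0, 0, 0], [-0.14, -0.54, 0, 0, 0, 0], [0, 0, -0.4, 0, 0, 0], [0, 0, 0, 0, 0, 0]]]'

```text
time: 20.15
ee_pos: [0.5067, -0.0925, 0.2693]
ee_rot: [-0.001, -0.027, 1.0, 0.0]
ft_force: [0.2, 0.7, -1.5]
opening: 0.0347
gripper_force: 20.0
```

step_arm --deltas '[[[0, 0, -0.5, 0, 0, 0], [0, 0, -0.5, 0, 0, 0], [0, 0, -0.23, 0, 0, 0], [0, 0, 0, 0, 0, 0]]]'

```text
time: 20.65
ee_pos: [0.5074, -0.0921, 0.208]
ee_rot: [-0.0, -0.027, 1.0, 0.0]
ft_force: [0.5, 0.4, -0.7]
opening: 0.0345
gripper_force: 20.0
```

step_arm --deltas '[[[0, 0, -0.1, 0, 0, 0], [0, 0, -0.07, 0, 0, 0], [0, 0, 0, 0, 0, 0]]]'

```text
time: 21.02
ee_pos: [0.5075, -0.0923, 0.1996]
ee_rot: [0.0, -0.027, 1.0, 0.0]
ft_force: [0.4, -0.6, -0.3]
opening: 0.0343
gripper_force: 20.0
```

step_arm --deltas '[[[0, 0, 0, 0, 0, 0], [0, 0, 0, 0, 0, 0], [0, 0, 0, 0, 0, 0], [0, 0, 0, 0, 0, 0], [0, 0, 0.3, 0, 0, 0]]]' --jaw -0.5

```text
time: 21.65
ee_pos: [0.5068, -0.0922, 0.214]
ee_rot: [-0.001, -0.027, 1.0, 0.0]
ft_force: [-0.5, 0.8, 1.1]
opening: 0.0644
gripper_force: 0.0
```

step_arm --deltas '[[[0, 0, 0.8, 0, 0, 0], [0, 0, 1, 0, 0, 0], [0, 0.5, 0.5, 0, 0, 0], [0, 1, 0, 0, 0, 0], [0, 1, 0, 0, 0, 0]]]'

```text
time: 22.28
ee_pos: [0.5072, 0.0337, 0.331]
ee_rot: [0.001, -0.027, 1.0, 0.0]
ft_force: [0.3, 0.4, 0.0]
opening: 0.0649
gripper_force: 0.0
```

step_arm --deltas '[[[0, 1, 0, 0, 0, 0], [-0.5, 1, 0, 0, 0, 0], [-0.5, 1, 0, 0, 0, 0], [0, 0.5, 0, 0, 0, 0], [0, 0, 0, 0, 0, 0]]]'

```text
time: 22.9
ee_pos: [0.4568, 0.2095, 0.3303]
ee_rot: [0.0, -0.029, 1.0, 0.0]
ft_force: [0.7, -0.0, -0.2]
opening: 0.0652
gripper_force: 0.0
```

Run:
```python
from h import *
p,d=capture("top");cv2.imwrite("pics/top2.png",p);W=cloud("top",d)
for nm,(a,b,c,e) in dict(cap=(332,368,250,282),choke=(138,170,256,286),tr=(420,456,212,240)).items():
    q=W[c:e,a:b].reshape(-1,3);q=q[q[:,2]>.024];print(nm,len(q),q.mean(0).round(4),((q.max(0)+q.min(0))/2).round(4),q[:,2].max())
```

```text
cap 234 [ 0.5051 -0.089   0.092 ] [ 0.4861 -0.0575  0.681 ] 1.3368565016700564
choke 960 [0.4758 0.1925 0.5502] [0.4722 0.1074 0.9285] 1.3368565016700564
tr 315 [ 0.5867 -0.2765  0.0625] [ 0.5298 -0.1538  0.6809] 1.3368565016700564
```

View pics/top2.png

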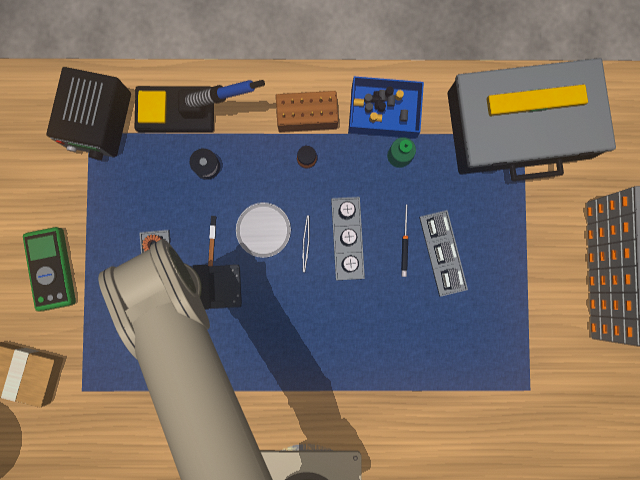

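The capacitor (350,264) and transformer (438,226) stand centred and the tools are unmoved. The arm hides the choke here, so I check it in the scene view and then hand in.

Run:
```python
from h import *
p,d=capture("scene");W=cloud("scene",d)
h=cv2.cvtColor(p,cv2.COLOR_BGR2HSV);m=(h[...,0]<15)&(h[...,1]>120)&(W[...,2]>.029)&(W[...,2]<.04)
m&=(np.hypot(W[...,0]-.4918,W[...,1]-.3221)<.033)
q=W[m];c=(q.max(0)+q.min(0))/2;print(len(q),c,np.ptp(q,axis=0))
if len(q)>50 and np.hypot(*(c[:2]-[.4918,.3221]))<.008:
    from plant import workorder;print(workorder.sign_off())
```

```text
395 [0.49515919 0.32118057 0.03267541] [0.04153357 0.04218239 0.00709048]
the job is handed in; nothing more can be done
None
```

The capacitor, choke and transformer now stand upright in the trays of their own kind, the tweezers, screwdriver and brush did not move, and I handed the job in at about 23 s; the sign-off returned no verdict.

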